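# Switch the vial feeder to its empty lane and release the batch

## Robot

A 6-joint arm with a two-finger parallel gripper is mounted at the origin on a cart in front of the work surface, level with it; the furniture and walls round the work are solid. World frame = base frame: x ahead of the robot, y to its left, z up, the work surface at z = 0. Lengths are in m, angles in rad, forces in N, time in s.
With the tool pointing down it reaches from about 0.35 to 0.975 m from the base axis. Payload 4.9 kg.
Tool frame: the origin (TCP) lies on the mounting face of the last link; the fingertips stand 173 mm ahead of it and the grasp point (between the pads) lies 155 mm ahead of it; x points along the fingers, z is the direction in which the jaws open and shut, and the axes are right-handed (so a half turn about x gives the same grasp; the last joint's range is limited). The gripper opens to 85 mm and grips with 20 to 120 N. Pads are 22 mm wide; open, the fingers measure 114 mm over their backs; the gripper's body (76 mm by 85 mm) begins 54 mm behind the grasp point. The pads swing forward as they close: fully open they stand 13 mm farther back than shut.
Start: joints at [1.055, 0.053, 1.613, -0, 1.476, -0.119], TCP at [0.242, 0.576, 0.405] pointing down, gripper open.
Joint ranges: [-3.01, 3.01], [-1.01, 2.22], [0.06, 2.58], [-1.02, 4.17], [0.09, 2.62], [-3.14, 3.14]. Speed limits (rad/s): [2.57, 2.57, 3.14, 3.14, 3.14, 3.14].

## Interface

Orientations are given as a rotation vector (axis times angle).
In Python, from station import get_obs, get_image, get_calibration, finish_job, look_for, masks_of, tip_of gives the robot as it stands.
- The arm moves only by the tool carry_out, never from a script. Its argument "increments" is a list of rows, each a list of 3 entries, a list of its own where there are three numbers: the turn, a rotation vector about the world's x, y, z in units of 0.1 rad (1.0 is 0.1 rad), then the shift along the world's x, y, z in units of 20 mm (1.0 is 20 mm), then the opening, from 0 (shut) to 1 (fully open). A call has 1 to 8 rows; each row shifts and turns the pose as measured when the row begins; what a row does not reach is not made up. A row lasts 1/10 s, in which the tool goes at most 50 mm and 8.59 degrees, less where a joint would pass 70% of its speed; a pose out of reach is approached as far as the arm can. A call with a number of a shift or a turn outside -1 to 1 is refused whole. A call with a gripper value outside its range is refused whole. The fingers move at their own pace and stop on an object; "squeeze" is the grip in N (left out, the last holds). Time passes only in rows, so rows that do not move let the fingers close. It gives the time, the measured TCP pose, the force and the opening at its end, in the units of the state.
- get_obs(): the state, without advancing time (a new reading comes with each control period).
- get_image(name): name is "scene" or "top" or "wrist"; returns (picture, depth): 384x512x3 uint8, blue, green, red; 384x512 float32, m along the optical axis (not along the pixel's ray), 0 where there is no reading.
- get_calibration(name): a dict with "fx", "fy", "cx", "cy" (pixels), "k1" (the pictures are not rectified: a ray, as slopes to the right and down, at radius r is drawn at 1 + k1 r^2 times it, then the intrinsics apply), "position" and "orientation" of the camera in the world. Camera axes: x right, y down, z forward; pixel columns grow to the right and rows downward; lengths in m; the calibration is good to about 2 mm. A picture is of the moment at which its call begins: read the wrist's pose just before it. get_calibration takes no time and is no camera call; for the wrist camera it gives the pose at the moment of the call.
- finish_job(): hands the job in, once; it reports no verdict.
Trained networks look in the newest picture that a camera, given by its name, has taken for a name from the list of things; names that differ only in an ending like _2 or _b are one class to them, and where a whole thing is asked for, a point or a joint stands for the part that bears it (a point fixed in the world has none). Each returns a list of dicts, best first, with "p" (0 to 1); they miss things now and then, are a little off and sometimes report something else, mostly with a low value. They report only what shows in the picture. A call takes as long as a camera call. They do not tell look-alikes from the thing itself.
- look_for(camera, query): "centre" ([column, row] in pixels, amid what is visible of it).
- masks_of(camera, query): "region" (384x512 bool, what is visible of it) and "centre" ([column, row] in pixels, amid what is visible of it).
- tip_of(camera, query): "centre" ([column, row] in pixels: a listed point, or the origin of a listed thing).
The state is a dict: "t": time; "q": joint angles; "dq": joint speeds; "effort": joint torques, N m; "tool_pos": TCP position; "tool_rot": TCP orientation; "contact_force": force on the tool from outside, world axes, zero at the start; "wrist_torque": the same for the moment, N m; "opening": finger opening in m.
Only numpy, scipy, OpenCV 4.12 (cv2) and the standard library are available. Lean on these libraries where they do the work, as an engineer would, in place of code of your own. Each camera call takes 0.05 s, during which the arm holds its last target.

## Task

The left lane of the vial feeder still holds the last batch, so the four vials waiting in its sloping infeed must go down the empty right lane. With your fingertips press the raised right-hand paddle of the seesaw gate down until the gate is rocked fully over, and only then press down the paddle of the stop lever so that all four vials roll out and come to rest in the right lane. Do not touch or pick up any vial, and leave the last batch and the bottle, jars and label roll round the feeder where they are.

Things in the scene. Friction and masses are not known exactly. Their poses are not given: they have to be found in the camera images.
- feeder: Bench-top vial feeder of bare sheet metal, fixed to the worktop, 460 wide (its y) x 100 deep (its x) x 165 mm high. Origin: centre of its underside, on the worktop; +x points away from the robot, +y to the left, z up (turned by up to 0.22 rad). A 49 mm wide channel runs along y in its middle; both levers stand in front of it, on the robot's side, with nothing above them.
- infeed_outlet (a point): Floor of the infeed chute at its lower end (feeder x 0, y +20, z 111 mm), over the gate's flap. The chute rises from here to the left, to y +142 mm, z 139 mm, and holds the four new vials.
- right_lane (a point): Middle of the floor of the empty right lane (feeder x 0, y -151, z 31 mm). The lane runs from y -86 (floor 42 mm high) down to an end wall at y -215 mm (floor 21 mm high), with 15 mm side rails.
- left_lane (a point): Middle of the floor of the left lane, its mirror image (y +151 mm), which holds the last batch.
- gate_body (a joint): Angle of the seesaw gate (rad): -0.32 = left end fully down (start: -0.32 to -0.27), +0.32 = right end fully down, vials roll right. Flap and two-paddle lever turn together on a shaft along the feeder's x, at feeder y 0, z 76 mm. Friction pivot: stays where it is left; about 2 N on a paddle moves it; hard stops at both ends.
- right_paddle (a point): Middle of the top of the right-hand paddle of the seesaw gate: a ribbed black thumb plate 34 (x) x 36 (y) x 6 mm in front of the clear guard, 80 mm right of the pivot and 55 mm in front of the channel's middle. 101 to 106 mm above the worktop at the start, 56 mm when the gate is fully over; it moves on an arc of 80 mm radius about the pivot.
- left_paddle (a point): The same point of the left-hand paddle, 80 mm to the left of the pivot.
- stop_body (a joint): Angle of the stop lever (rad): 0 = its blade hangs across the infeed outlet and holds the vials back, 0.5 = paddle fully down, blade fully raised, hard stop; the vials roll out from about 0.3 on. Turns about an axis along the feeder's x, at feeder y +70, z 158 mm. Friction pivot: stays where it is left; about 1 N on the paddle moves it.
- stop_paddle (a point): Middle of the top of the stop lever's paddle, a ribbed black thumb plate 34 (x) x 36 (y) x 6 mm in front of the infeed, at feeder x -53, y +128 mm, 163 mm above the worktop at the start and 135 mm when fully down.
- new_vial_1: Vial 1 of the new batch (1 = lowest, against the blade): amber glass, 24 mm diameter, 45 mm long with a grey-metal crimp cap, 22 g, lying across the infeed with its axis along the feeder's x. Origin at its middle.
- new_vial_2: Vial 2 of the new batch (1 = lowest, against the blade): amber glass, 24 mm diameter, 45 mm long with a grey-metal crimp cap, 22 g, lying across the infeed with its axis along the feeder's x. Origin at its middle.
- new_vial_3: Vial 3 of the new batch (1 = lowest, against the blade): amber glass, 24 mm diameter, 45 mm long with a grey-metal crimp cap, 22 g, lying across the infeed with its axis along the feeder's x. Origin at its middle.
- new_vial_4: Vial 4 of the new batch (1 = lowest, against the blade): amber glass, 24 mm diameter, 45 mm long with a grey-metal crimp cap, 22 g, lying across the infeed with its axis along the feeder's x. Origin at its middle.
- old_vial_1: Vial 1 of the last batch, the same kind, lying at the end of the left lane (1 = at the end wall). Origin at its middle. To be left alone.
- old_vial_2: Vial 2 of the last batch, the same kind, lying at the end of the left lane (1 = at the end wall). Origin at its middle. To be left alone.
- old_vial_3: Vial 3 of the last batch, the same kind, lying at the end of the left lane (1 = at the end wall). Origin at its middle. To be left alone.
- jar_a: White ointment jar with screw lid, 62 mm diameter, 58 mm high, standing at one end of the feeder. Origin at the centre of its underside. A bystander.
- amber_1: Amber bottle with black cap, 40 mm diameter, 86 mm high, standing at the other end of the feeder. Origin at the centre of its underside. A bystander.
- jar_b: Low ointment jar with screw lid, 50 mm diameter, 46 mm high, standing in front of the feeder. Origin at the centre of its underside. A bystander.
- label_roll: Roll of labels, 70 mm diameter, 36 mm high, lying flat behind the feeder. Origin at the centre of its underside. A bystander.
There are look-alikes about, which are no part of the job. Leave any blue look-alike of the new_vial_3 alone.

How it is judged:
By the outcome, as a careful person would: the job done as asked, in the order asked, and still so for the second after the job is handed in, with the robot touching nothing.
It also fails if it takes over 42 s, if anything falls off the work surface, if the arm or the gripper's body presses on something with over 40 N, if the wrist force passes 120 N, or if a joint passes its speed limit or range.

## Working session

There is one attempt and no reset: what is moved stays moved. The work goes in short steps, Python scripts to look and compute and a tool call to move; the robot and the scene stay as the last step left them, time stands still between calls to the robot, and variables do not carry over. Pictures are saved under pics/ and viewed, and the job is handed in when it is done.

Besides the shell and the picture viewer there is one more tool, called after "Emit:" as name(argument=value, ...), one argument or row to a line, values as JSON. carry_out: Moves the arm, as the interface text tells. Shifts and turns lie within -1 to 1; 1 stands for 20 mm of shift or 0.1 rad of turn. Its arguments: {"type":"object","properties":{"increments":{"type":"array","items":{"type":"array"}},"squeeze":{"type":"number"}},"required":["increments"]}

```bash
mkdir -p pics; ls
python3 - <<'E'
from station import *
import cv2
o=get_obs();print(o)
for c in ("scene","top"):
    im,d=get_image(c);cv2.imwrite(f"pics/{c}0.png",im);print(c,get_calibration(c))
    for n in ("right_paddle","left_paddle","stop_paddle","infeed_outlet","right_lane","left_lane","feeder"):
        print(n,[(round(r["p"],2),[round(float(x),1) for x in r["centre"]]) for r in tip_of(c,n)[:3]])
E
```

```text
pics
{'t': 0.0, 'q': array([ 1.05501858e+00,  5.33780972e-02,  1.61428857e+00,  1.38433790e-05,
        1.47598523e+00, -1.19030753e-01]), 'dq': array([ 1.32397964e-03, -6.75866067e-04, -3.01881065e-05,  7.46267394e-04,
        1.34864097e-04,  1.16546055e-03]), 'effort': array([ 2.52381113e-03, -3.93672538e+01, -3.70187545e+01,  1.09624502e-04,
        6.94248243e-03,  2.72860561e-06]), 'tool_pos': array([0.24139836, 0.57621552, 0.40345272]), 'tool_rot': array([-0.91317652,  1.37305734,  0.91166656]), 'contact_force': array([ 0.03632317, -1.33122338, -0.32725921]), 'wrist_torque': array([-0.01096692, -0.0173917 ,  0.06444205]), 'opening': 0.08565553810943631}
scene {'fx': 488.2645756737185, 'fy': 488.2645756737185, 'cx': 260.43025591490357, 'cy': 191.94173958834472, 'k1': -0.12099681394084506, 'position': array([-0.13063165,  1.27379257,  0.7684714 ]), 'orientation': array([-0.61662486,  2.36775914, -1.51364311])}
right_paddle []
left_paddle [(0.41, [256.4, 234.7])]
stop_paddle [(0.71, [247.3, 200.4]), (0.54, [243.1, 204.6]), (0.2, [286.3, 197.6])]
infeed_outlet [(0.95, [247.7, 203.6])]
right_lane [(0.56, [242.9, 203.6])]
left_lane [(0.82, [224.2, 249.6])]
feeder [(0.68, [249.3, 232.5])]
top {'fx': 386.92202208640487, 'fy': 386.92202208640487, 'cx': 254.645116595276, 'cy': 191.82704221863517, 'k1': -0.08903242121091086, 'position': array([0.35862859, 0.04271576, 1.08593634]), 'orientation': array([-2.14164088,  2.0935444 , -0.16335575])}
right_paddle [(0.55, [265.6, 212.7])]
left_paddle [(0.86, [210.0, 209.5])]
stop_paddle [(0.61, [183.0, 207.8])]
infeed_outlet [(0.82, [226.5, 187.9])]
right_lane [(0.73, [293.3, 192.7])]
left_lane [(0.93, [186.3, 191.0]), (0.32, [164.4, 193.0])]
feeder [(0.76, [239.2, 196.9]), (0.54, [339.5, 195.2])]
```

Run:
```python
import cv2
im=cv2.imread("pics/top0.png");cv2.imwrite("pics/top0z.png",cv2.resize(im[120:280,110:370],None,fx=3,fy=3,interpolation=cv2.INTER_CUBIC))
im=cv2.imread("pics/scene0.png");cv2.imwrite("pics/scene0z.png",cv2.resize(im[120:310,150:350],None,fx=3,fy=3,interpolation=cv2.INTER_CUBIC))
```

```text
(no output)
```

View pics/top0z.png

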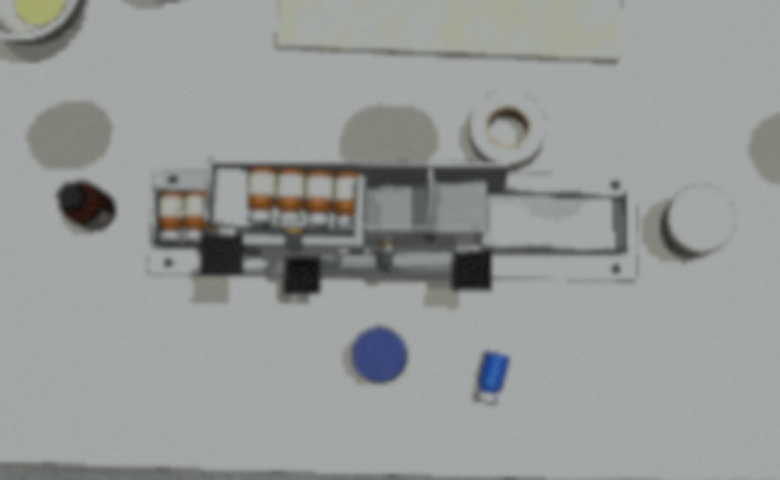

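View pics/scene0.png

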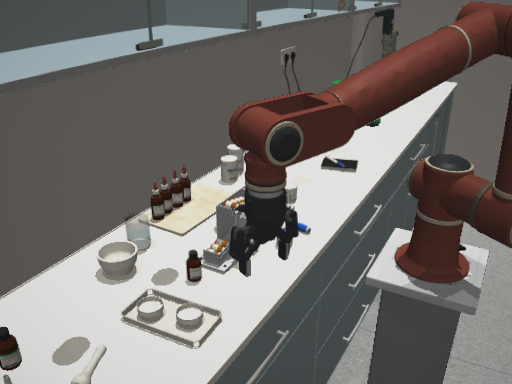

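View pics/top0.png

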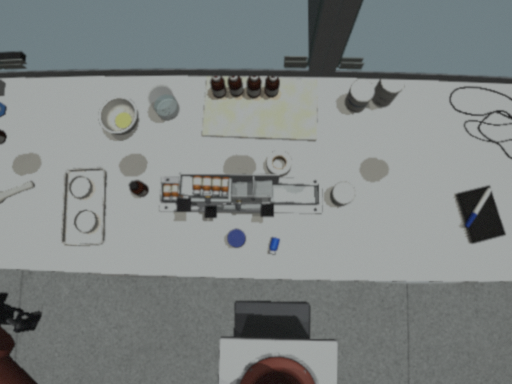

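The top view shows the right paddle at about (267,210), the left paddle at (211,212) and the stop paddle at (184,205). The blue jar is at (237,238) and the blue look-alike at (274,245). The old batch is on the left and the right lane is empty.

```bash
cat > h.py <<'E'
import numpy as np,cv2
from scipy.spatial.transform import Rotation as R
from station import *
def ray(cal,px):
    K=np.array([[cal["fx"],0,cal["cx"]],[0,cal["fy"],cal["cy"]],[0,0,1]])
    u=cv2.undistortPoints(np.array([[px]],float),K,np.array([cal["k1"],0,0,0]))[0,0]
    return R.from_rotvec(cal["orientation"]).apply([u[0],u[1],1])
def atz(cal,px,z):
    r=ray(cal,px);p=np.array(cal["position"]);return p+r*(z-p[2])/r[2]
def proj(cal,P):
    P=np.atleast_2d(P);Rm=R.from_rotvec(cal["orientation"]).as_matrix()
    K=np.array([[cal["fx"],0,cal["cx"]],[0,cal["fy"],cal["cy"]],[0,0,1]])
    rv=cv2.Rodrigues(Rm.T)[0]
    return cv2.projectPoints(P.astype(float),rv,-Rm.T@cal["position"],K,np.array([cal["k1"],0,0,0]))[0][:,0]
def f2w(pose,P):
    x,y,a=pose;P=np.atleast_2d(P).astype(float);c,s=np.cos(a),np.sin(a)
    return np.c_[x+c*P[:,0]-s*P[:,1],y+s*P[:,0]+c*P[:,1],P[:,2]]
E
python3 - <<'E'
from h import *
from scipy.optimize import least_squares
cal=get_calibration("top")
a=.3
obs=[((472,270),(-.055,-.080*np.cos(a),.1035)),((302,275),(-.055,.080*np.cos(a),.053)),((222,255),(-.053,.128,.163)),
 ((625,223),(0,-.215,.03))]
px=np.array([[110+u[0]/3,120+u[1]/3] for u,_ in obs]);F=np.array([f for _,f in obs])
r=least_squares(lambda p:(proj(cal,f2w(p,F))-px).ravel(),[.37,.05,0])
print(r.x,r.fun.reshape(-1,2))
for n,(p,f) in zip("RLSE",zip(px,F)): print(n,atz(cal,p,f[2]),f2w(r.x,f))
d=get_image("top")[1]
for p in px: 
    i,j=int(p[1]),int(p[0]);print(cal["position"][2]-d[i-2:i+3,j-2:j+3])
for n,p,z in (("jarb",(380,355),.046),("blue",(492,375),.012)): print(n,atz(cal,(110+p[0]/3,120+p[1]/3),z))
E
```

```text
[0.54239383 0.11026984 0.00853981] [[ 0.48544693  0.04148233]
 [ 0.2439292   0.05229388]
 [-0.1964399  -0.13636478]
 [-0.55315906  0.06770914]]
R [0.48812872 0.03461902 0.1035    ] [[0.4880485  0.03337603 0.1035    ]]
L [0.48687003 0.18689187 0.053     ] [[0.48674318 0.18622429 0.053     ]]
S [0.48797968 0.23731237 0.163     ] [[0.48830268 0.23781257 0.163     ]]
E [ 0.54445179 -0.10625557  0.03      ] [[ 0.54422987 -0.10472232  0.03      ]]
[[0.09704229 0.09805825 0.09981301 0.09800562 1.08593634]
 [0.10032871 0.10206226 0.09657189 0.10090604 0.09876838]
 [0.09744391 0.10178074 0.10122916 0.099619   0.1018146 ]
 [0.09625384 0.09876856 0.10047171 0.10153285 0.1049569 ]
 [0.09886429 0.09959826 0.10097441 0.10186878 0.10339281]]
[[0.04344955 0.04574814 0.04166773 0.04768065 0.04782644]
 [0.04465368 0.04635409 0.04743078 0.05040935 0.04622594]
 [0.04549864 0.04809383 0.04427519 0.0483661  0.04690233]
 [0.04686084 0.04943267 0.047748   0.04997209 0.0486038 ]
 [0.04726961 0.04915777 0.04765335 0.05337897 0.04856315]]
[[0.14724037 0.14855227 0.14631602 0.15259215 0.1504086 ]
 [0.14943811 0.15382555 0.14769039 0.15033343 0.14900908]
 [0.15291926 0.14925149 0.15238294 0.14983282 0.15355137]
 [0.1497781  0.14986524 0.15279534 0.1519464  0.15102944]
 [0.14679918 0.15437165 0.14887664 0.15161166 0.15085438]]
[[ 0.01286462  0.00902823  0.03121713  0.04081765 -0.0029479 ]
 [ 0.01153114  0.00955525  0.02804211  0.03906563 -0.00117871]
 [ 0.00898591  0.01298025  0.02949742  0.03963628 -0.00286302]
 [ 0.00863436  0.0119504   0.03256872  0.04333964 -0.00143763]
 [ 0.01061097  0.0116519   0.02801004  0.03974035  0.00138965]]
jarb [0.41736336 0.1147974  0.046     ]
blue [0.4033798  0.01362427 0.012     ]
```

```bash
cat > plan.py <<'E'
from h import *
import sys
def plan(tip,tilt=0.25,L=.173):
    o=get_obs();Rc=R.from_rotvec(o["tool_rot"])
    xa=np.array([np.sin(tilt),0,-np.cos(tilt)])
    best=None
    for s in (1,-1):
        za=np.array([0,s,0.]);Rt=R.from_matrix(np.c_[xa,np.cross(za,xa),za])
        t=(Rt*Rc.inv()).as_rotvec()
        if best is None or np.linalg.norm(t)<np.linalg.norm(best): best=t
    tcp=np.array(tip)-xa*L
    d=(tcp-o["tool_pos"])
    print("t",o["t"],"cur axes x",Rc.apply([1,0,0]).round(3),"z",Rc.apply([0,0,1]).round(3),"tip",(o["tool_pos"]+L*Rc.apply([1,0,0])).round(4))
    print("tcp target",tcp.round(4),"turn units",(best/.1).round(2),"shift units",(d/.02).round(2),"F",o["contact_force"].round(1),"open",o["opening"])
if __name__=="__main__": plan([float(v) for v in sys.argv[1:4]],float(sys.argv[4]) if len(sys.argv)>4 else .25)
E
python3 plan.py .483 .032 .165
```

```text
t 0.85 cur axes x [ 0.  0. -1.] z [0.386 0.922 0.   ] tip [0.2415 0.5764 0.2317]
tcp target [0.4402 0.032  0.3326] turn units [-0.5  -2.47  3.95] shift units [  9.93 -27.22  -3.61] F [-0.1 -0.2  0.2] open 0.08513386628589387
```

Emit:
carry_out(
  increments=[
    [[0, -0.3, 0.5], [0.35, -1, 0], 0],
    [[0, -0.3, 0.5], [0.35, -1, 0], 0],
    [[0, -0.3, 0.5], [0.35, -1, 0], 0],
    [[0, -0.3, 0.5], [0.35, -1, 0], 0],
    [[0, -0.3, 0.5], [0.35, -1, 0], 0],
    [[0, -0.3, 0.5], [0.35, -1, 0], 0],
    [[0, -0.3, 0.5], [0.35, -1, 0], 0],
    [[0, -0.3, 0.5], [0.35, -1, 0], 0],
  ],
  squeeze=20,
)

```text
t: 1.65
tool_pos: [0.2982, 0.4124, 0.4048]
tool_rot: [-1.297, 0.982, 1.069]
contact_force: [0.0, -0.2, -0.1]
opening: -0.0
```

Emit:
carry_out(
  increments=[
    [[0, 0, 0], [0.35, -1, 0], 0],
    [[0, 0, 0], [0.35, -1, 0], 0],
    [[0, 0, 0], [0.35, -1, 0], 0],
    [[0, 0, 0], [0.35, -1, 0], 0],
    [[0, 0, 0], [0.35, -1, 0], 0],
    [[0, 0, 0], [0.35, -1, 0], 0],
    [[0, 0, 0], [0.35, -1, 0], 0],
    [[0, 0, 0], [0.35, -1, 0], 0],
  ],
)

```text
t: 2.45
tool_pos: [0.3547, 0.2455, 0.406]
tool_rot: [-1.299, 0.977, 1.069]
contact_force: [0.2, 0.2, 0.6]
opening: 0.0
```

```bash
python3 plan.py .483 .032 .165
```

```text
t 2.45 cur axes x [ 0.243  0.053 -0.969] z [-0.034  0.998  0.046] tip [0.3968 0.2547 0.2384]
tcp target [0.4402 0.032  0.3326] turn units [-0.46 -0.04 -0.34] shift units [  4.27 -10.67  -3.67] F [0.2 0.2 0.6] open 1.7488089655015395e-05
```

Emit:
carry_out(
  increments=[
    [[-0.1, 0, -0.07], [0.35, -1, 0], 0],
    [[-0.1, 0, -0.07], [0.35, -1, 0], 0],
    [[-0.1, 0, -0.07], [0.35, -1, 0], 0],
    [[-0.1, 0, -0.07], [0.35, -1, 0], 0],
    [[-0.06, 0, -0.06], [0.35, -1, 0], 0],
    [[0, 0, 0], [0.35, -1, 0], 0],
    [[0, 0, 0], [0.35, -1, 0], 0],
    [[0, 0, 0], [0.35, -1, 0], 0],
  ],
)

```text
t: 3.25
tool_pos: [0.4113, 0.0784, 0.4077]
tool_rot: [-1.317, 1.024, 1.022]
contact_force: [-0.1, 0.5, 0.6]
opening: 0.0001
```

Emit:
carry_out(
  increments=[
    [[0, 0, 0], [0.5, -1, 0], 0],
    [[0, 0, 0], [0.5, -1, 0], 0],
    [[0, 0, 0], [0.3, -0.3, -1], 0],
    [[0, 0, 0], [0, 0, -1], 0],
    [[0, 0, 0], [0, 0, 0], 0],
  ],
)

```text
t: 3.75
tool_pos: [0.4385, 0.0276, 0.3687]
tool_rot: [-1.316, 1.024, 1.014]
contact_force: [0.3, 0.4, -0.3]
opening: -0.0002
```

Run:
```python
from plan import *
plan([.483,.032,.165])
for c in ("scene","top","wrist"):
    im,d=get_image(c);cv2.imwrite(f"pics/{c}1.png",im)
    if c!="wrist":
      cv2.imwrite(f"pics/{c}1z.png",cv2.resize(im[120:280,110:370] if c=="top" else im[120:310,150:350],None,fx=3,fy=3))
```

```text
t 3.75 cur axes x [ 0.252 -0.003 -0.968] z [ 0.006  1.    -0.001] tip [0.4821 0.0271 0.2013]
tcp target [0.4402 0.032  0.3326] turn units [0.01 0.05 0.06] shift units [ 0.08  0.22 -1.8 ] F [ 0.3  0.4 -0.3] open -0.00016773922895966755
```

View pics/wrist1.png

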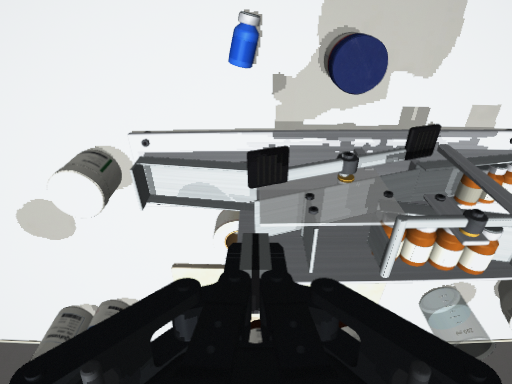

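View pics/scene1z.png

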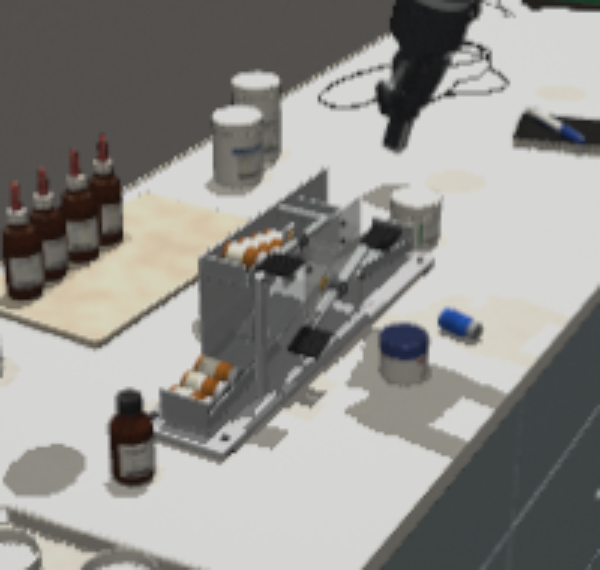

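View pics/top1z.png

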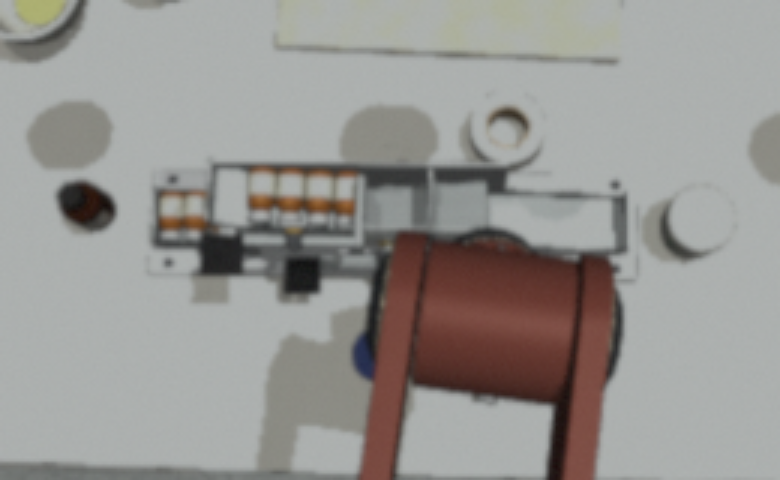

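The wrist view shows the right paddle clear at (268,166), with the guard behind it. I'll cross-check the paddle position from this view.

Run:
```python
from h import *
c=get_calibration("wrist")
print(atz(c,(268,166),.1035),atz(c,(423,141),.053)); P=[.4421+0,.0271,.2]
print(proj(c,[[.482,.027,.2013],[.483,.032,.1035]]))
im,d=get_image("wrist");Rm=R.from_rotvec(c["orientation"])
for p in ((268,166),(423,141),(300,215),(260,215),(330,190),(392,225)):
    r=ray(c,p);print(p,(c["position"]+r*np.median(d[p[1]-2:p[1]+3,p[0]-2:p[0]+3])).round(4))
```

```text
[0.48930774 0.03876969 0.1035    ] [0.48876897 0.19385994 0.053     ]
[[252.98311491 239.10426589]
 [259.8953494  159.24859839]]
(268, 166) [0.4875 0.0386 0.107 ]
(423, 141) [0.4868 0.1911 0.0575]
(300, 215) [0.5164 0.0635 0.1352]
(260, 215) [0.5178 0.0318 0.1332]
(330, 190) [0.5163 0.095  0.0989]
(392, 225) [0.5192 0.1343 0.145 ]
```

Emit:
carry_out(
  increments=[
    [[0, 0, 0], [0, 0.4, -0.8], 0],
    [[0, 0, 0], [0, 0, -0.8], 0],
    [[0, 0, 0], [0, 0, -0.8], 0],
    [[0, 0, 0], [0, 0, -0.8], 0],
    [[0, 0, 0], [0, 0, -0.6], 0],
    [[0, 0, 0], [0, 0, 0], 0],
  ],
)

```text
t: 4.55
tool_pos: [0.4411, 0.038, 0.3039]
tool_rot: [-1.33, 1.004, 0.999]
contact_force: [0.3, -0.5, 0.2]
opening: 0.0
```

```bash
python3 plan.py .481 .036 .105
```

```text
t 4.55 cur axes x [ 0.275 -0.004 -0.961] z [ 0.001  1.    -0.003] tip [0.4887 0.0374 0.1376]
tcp target [0.4382 0.036  0.2726] turn units [0.03 0.29 0.01] shift units [-0.15 -0.1  -1.56] F [ 0.3 -0.5  0.2] open 2.2612779145914684e-05
```

Emit:
carry_out(
  increments=[
    [[0, 0, 0], [-0.3, 0, -0.6], 0],
    [[0, 0, 0], [0, 0, -0.5], 0],
    [[0, 0, 0], [0, 0, -0.3], 0],
    [[0, 0, 0], [0, 0, -0.3], 0],
  ],
)

```text
t: 4.95
tool_pos: [0.4358, 0.0381, 0.2713]
tool_rot: [-1.334, 0.999, 0.994]
contact_force: [-0.4, -0.4, 2.0]
opening: 0.0
```

```bash
python3 plan.py .481 .036 .105
```

```text
t 4.95 cur axes x [ 0.282 -0.004 -0.959] z [ 0.001  1.    -0.004] tip [0.4846 0.0374 0.1053]
tcp target [0.4382 0.036  0.2726] turn units [0.04 0.36 0.01] shift units [ 0.12 -0.11  0.07] F [-0.4 -0.4  2. ] open 2.8893343776458634e-05
```

Contact at tip z≈0.105, as expected. I'll press down about 47 mm and slow down near the end.

Emit:
carry_out(
  increments=[
    [[0, 0, 0], [0, 0, -0.4], 0],
    [[0, 0, 0], [0, 0, -0.4], 0],
    [[0, 0, 0], [0, 0, -0.4], 0],
    [[0, 0, 0], [0, 0, -0.4], 0],
  ],
)

```text
t: 5.35
tool_pos: [0.4367, 0.0376, 0.2383]
tool_rot: [-1.336, 0.998, 0.991]
contact_force: [-0.7, 0.4, 2.4]
opening: -0.0004
```

```bash
python3 plan.py .481 .036 .056
```

```text
t 5.35 cur axes x [ 0.285 -0.006 -0.959] z [ 0.001  1.    -0.006] tip [0.486  0.0366 0.0725]
tcp target [0.4382 0.036  0.2236] turn units [0.06 0.39 0.01] shift units [ 0.07 -0.08 -0.74] F [-0.7  0.4  2.4] open -0.00037339123376833335
```

Emit:
carry_out(
  increments=[
    [[0, 0, 0], [0, 0, -0.3], 0],
    [[0, 0, 0], [0, 0, -0.2], 0],
    [[0, 0, 0], [0, 0, -0.15], 0],
    [[0, 0, 0], [0, 0, -0.1], 0],
  ],
)

```text
t: 5.75
tool_pos: [0.4378, 0.0382, 0.2249]
tool_rot: [-1.334, 0.998, 0.994]
contact_force: [-19.2, -0.8, 26.7]
opening: -0.0002
```

Emit:
carry_out(
  increments=[
    [[0, 0, 0], [0, 0, -0.1], 0],
    [[0, 0, 0], [0, 0, -0.1], 0],
  ],
)

```text
t: 5.95
tool_pos: [0.4393, 0.038, 0.2252]
tool_rot: [-1.337, 0.998, 0.993]
contact_force: [-7.0, -1.2, 13.4]
opening: -0.0002
```

```bash
python3 plan.py .481 .036 .056
```

```text
t 5.95 cur axes x [ 0.284 -0.005 -0.959] z [-0.001  1.    -0.005] tip [0.4884 0.0371 0.0593]
tcp target [0.4382 0.036  0.2236] turn units [ 0.05  0.38 -0.01] shift units [-0.06 -0.1  -0.08] F [-7.  -1.2 13.4] open -0.00021628068651725497
```

Emit:
carry_out(
  increments=[
    [[0, 0, 0], [-0.1, 0, 0.5], 0],
    [[0, 0, 0], [0, 0, 1], 0],
    [[0, 0, 0], [0, 0, 1], 0],
    [[0, 0, 0], [0, 0, 1], 0],
    [[0, 0, 0], [0, 0, 1], 0],
    [[0, 0, 0], [0, 0, 1], 0],
    [[0, 0, 0], [0, 0, 1], 0],
    [[0, 0, 0], [0, 0, 0], 0],
  ],
)

```text
t: 6.75
tool_pos: [0.4347, 0.0384, 0.3583]
tool_rot: [-1.335, 1.001, 0.998]
contact_force: [-0.6, -0.5, 0.2]
opening: -0.0002
```

Run:
```python
from plan import *
c=get_calibration("wrist")
for n in ("wrist","scene"):
    im,d=get_image(n);cv2.imwrite(f"pics/{n}2.png",im)
    if n=="wrist": np.save("d2.npy",d)
    else: cv2.imwrite("pics/scene2z.png",cv2.resize(im[120:310,150:350],None,fx=3,fy=3))
for q in ("right_paddle","left_paddle","stop_paddle"):
    print(q,[(round(r["p"],2),r["centre"]) for r in tip_of("wrist",q)[:2]]) if 0 else None
plan([.484,.237,.2])
```

```text
t 6.85 cur axes x [ 0.273 -0.004 -0.962] z [-0.001  1.    -0.005] tip [0.4812 0.0377 0.1883]
tcp target [0.4412 0.237  0.3676] turn units [ 0.04  0.27 -0.01] shift units [0.36 9.93 0.64] F [ 0.2 -0.1  0.1] open -0.00018094562546015788
```

View pics/wrist2.png

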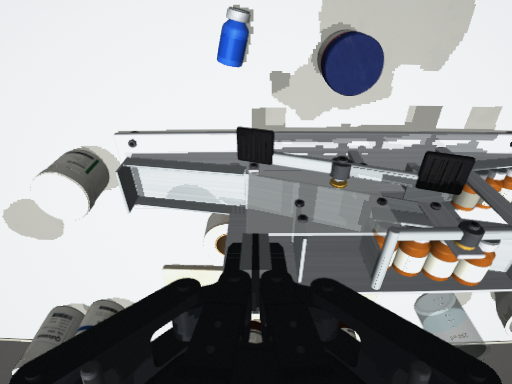

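View pics/scene2z.png

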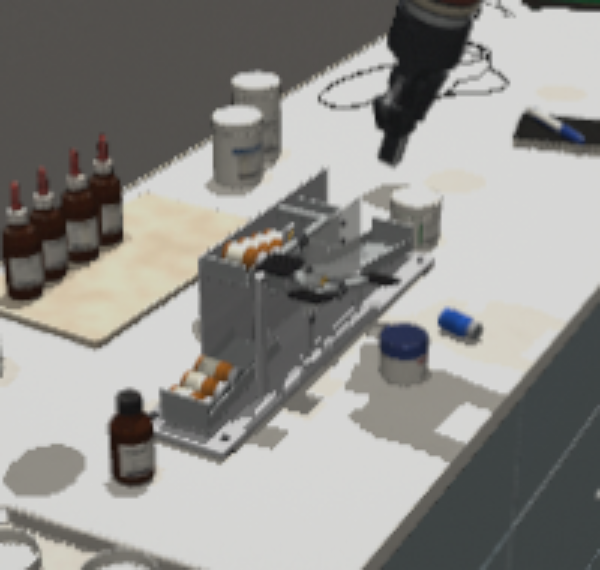

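The gate has rocked over: the right paddle is now low at (255,145) and the left is raised at (445,173). I'll check the heights with depth.

Run:
```python
from h import *
c=get_calibration("wrist");d=np.load("d2.npy");P=[]
for p in ((255,145),(445,173)):
    r=ray(c,p);w=c["position"]+r*np.median(d[p[1]-4:p[1]+5,p[0]-4:p[0]+5]);P.append(w);print(w.round(4))
v=P[1]-P[0];print("angle",np.arctan2(v[2],v[1]))
```

```text
[0.4845 0.0379 0.0531]
[0.4841 0.1886 0.1035]
angle 0.32317713626649275
```

Both paddle heights give 0.32 rad, so the gate is fully over. Next is the stop paddle.

Emit:
carry_out(
  increments=[
    [[0, 0, 0], [0, 0.2, 1], 0],
    [[0, 0, 0], [0, 1, 0.2], 0],
    [[0, 0, 0], [0, 1, 0], 0],
    [[0, 0, 0], [0, 1, 0], 0],
    [[0, 0, 0], [0, 1, 0], 0],
    [[0, 0, 0], [0, 1, 0], 0],
    [[0, 0, 0], [0, 1, 0], 0],
    [[0, 0, 0], [0, 1, 0], 0],
  ],
)

```text
t: 7.65
tool_pos: [0.4299, 0.1854, 0.3614]
tool_rot: [-1.321, 1.03, 1.017]
contact_force: [0.1, 0.4, -0.1]
opening: 0.0001
```

Emit:
carry_out(
  increments=[
    [[0, 0, 0], [0.1, 1, 0], 0],
    [[0, 0, 0], [0.1, 0.9, 0], 0],
    [[0, 0, 0], [0, 0.4, 0], 0],
    [[0, 0, 0], [0, 0, 0], 0],
  ],
)

```text
t: 8.05
tool_pos: [0.4316, 0.2344, 0.3521]
tool_rot: [-1.321, 1.042, 1.029]
contact_force: [0.3, -0.6, -0.2]
opening: -0.0
```

Run:
```python
from plan import *
c=get_calibration("wrist")
im,d=get_image("wrist");cv2.imwrite("pics/wrist3.png",im);np.save("d3.npy",d)
plan([.483,.238,.165])
```

```text
t 8.1 cur axes x [ 0.233 -0.012 -0.972] z [ 0.001  1.    -0.012] tip [0.4719 0.2318 0.1837]
tcp target [0.4402 0.238  0.3326] turn units [ 0.12 -0.14  0.01] shift units [ 0.43  0.2  -0.96] F [ 0.2 -0.3 -0.2] open 0.00027140256287161056
```

View pics/wrist3.png

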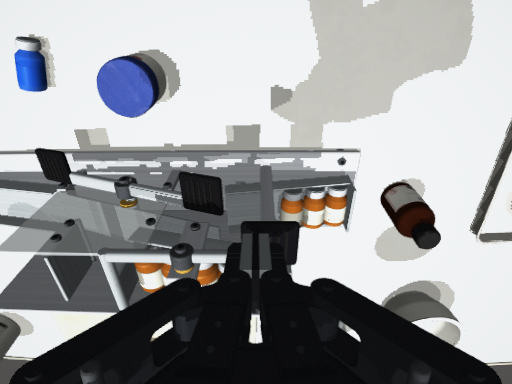

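The stop paddle shows behind the fingertips at about (270,242), and the gate has stayed over.

Run:
```python
from h import *
c=get_calibration("wrist");d=np.load("d3.npy")
for p in ((241,221),(298,224),(297,262),(270,242)): print(p,atz(c,p,.163).round(4))
for p in ((270,227),(293,240)):
    r=ray(c,p);print((c["position"]+r*np.median(d[p[1]-1:p[1]+2,p[0]-1:p[0]+2])).round(4))
```

```text
(241, 221) [0.4702 0.2239 0.163 ]
(298, 224) [0.4722 0.2578 0.163 ]
(297, 262) [0.5034 0.2595 0.163 ]
(270, 242) [0.4864 0.2415 0.163 ]
[0.4742 0.2412 0.1634]
[0.4841 0.2556 0.1636]
```

Emit:
carry_out(
  increments=[
    [[0, 0, 0], [0.5, 0.4, 0], 0],
    [[0, 0, 0], [0, 0, -0.3], 0],
    [[0, 0, 0], [0, 0, -0.3], 0],
    [[0, 0, 0], [0, 0, -0.2], 0],
  ],
)

```text
t: 8.5
tool_pos: [0.4411, 0.2394, 0.3334]
tool_rot: [-1.32, 1.047, 1.027]
contact_force: [0.4, 0.2, 1.3]
opening: -0.0
```

```bash
python3 plan.py .484 .239 .163
```

```text
t 8.5 cur axes x [ 0.231 -0.015 -0.973] z [ 0.003  1.    -0.015] tip [0.4811 0.2368 0.1651]
tcp target [0.4412 0.239  0.3306] turn units [ 0.14 -0.17  0.03] shift units [ 0.   -0.02 -0.14] F [0.4 0.2 1.3] open -1.3846175851412144e-06
```

In contact. Pressing down about 28 mm.

Emit:
carry_out(
  increments=[
    [[0, 0, 0], [0, 0, -0.4], 0],
    [[0, 0, 0], [0, 0, -0.4], 0],
    [[0, 0, 0], [0, 0, -0.3], 0],
    [[0, 0, 0], [0, 0, -0.2], 0],
  ],
)

```text
t: 8.9
tool_pos: [0.4412, 0.2385, 0.3067]
tool_rot: [-1.321, 1.045, 1.024]
contact_force: [-5.3, 0.1, 17.4]
opening: -0.0001
```

```bash
python3 plan.py .484 .239 .135
```

```text
t 8.9 cur axes x [ 0.234 -0.015 -0.972] z [ 0.004  1.    -0.014] tip [0.4817 0.2359 0.1385]
tcp target [0.4412 0.239  0.3026] turn units [ 0.14 -0.14  0.04] shift units [-0.    0.03 -0.2 ] F [-5.3  0.1 17.4] open -5.4615591434878446e-05
```

Emit:
carry_out(
  increments=[
    [[0, 0, 0], [0, 0, -0.1], 0],
    [[0, 0, 0], [0, 0, -0.05], 0],
    [[0, 0, 0], [0, 0, 0], 0],
    [[0, 0, 0], [0, 0, 0], 0],
    [[0, 0, 0], [0, 0, 0], 0],
    [[0, 0, 0], [0, 0, 0], 0],
    [[0, 0, 0], [0, 0, 0], 0],
    [[0, 0, 0], [0, 0, 0], 0],
  ],
)

```text
t: 9.7
tool_pos: [0.4421, 0.2394, 0.307]
tool_rot: [-1.32, 1.04, 1.023]
contact_force: [-1.1, -0.3, 3.0]
opening: 0.0003
```

Emit:
carry_out(
  increments=[
    [[0, 0, 0], [0, 0, 0], 0],
    [[0, 0, 0], [0, 0, 0.5], 0],
    [[0, 0, 0], [0, 0, 1], 0],
    [[0, 0, 0], [0, 0, 1], 0],
    [[0, 0, 0], [0, 0, 1], 0],
    [[0, 0, 0], [0, 0, 1], 0],
    [[0, 0, 0], [0, 0, 0.5], 0],
    [[0, 0, 0], [0, 0, 0], 0],
  ],
)

```text
t: 10.5
tool_pos: [0.4404, 0.2385, 0.4094]
tool_rot: [-1.32, 1.046, 1.026]
contact_force: [0.2, 0.2, -0.2]
opening: 0.0002
```

Run:
```python
from plan import *
for n in ("wrist","top"):
    im,d=get_image(n);cv2.imwrite(f"pics/{n}4.png",im)
    if n=="top": cv2.imwrite("pics/top4z.png",cv2.resize(im[120:280,110:370],None,fx=3,fy=3))
plan([.483,.238,.165])
```

```text
t 10.6 cur axes x [ 0.229 -0.016 -0.973] z [ 0.004  1.    -0.015] tip [0.4798 0.2356 0.239 ]
tcp target [0.4402 0.238  0.3326] turn units [ 0.15 -0.19  0.04] shift units [ 0.   -0.02 -3.74] F [-0.5 -1.5 -0.2] open 0.0001195822621648384
```

View pics/wrist4.png

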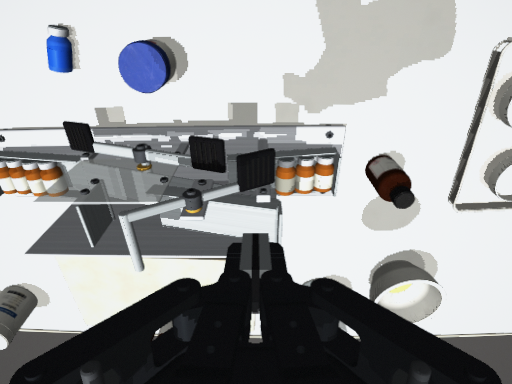

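View pics/top4z.png

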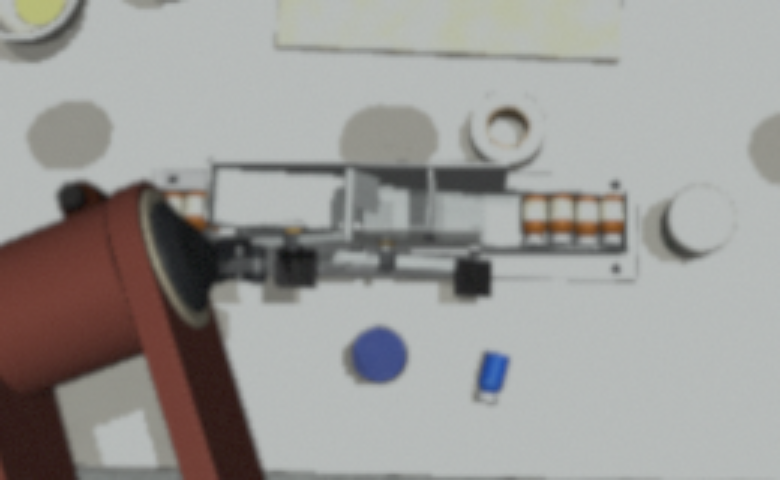

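All four vials lie in the right lane (crop x 535–612) and the infeed is empty. The old batch, bottle, jars and label roll look unmoved. I'll wait briefly, confirm they are at rest, and hand in.

Emit:
carry_out(
  increments=[
    [[0, 0, 0], [0, 0, 0.5], 0],
    [[0, 0, 0], [0, 0, 0], 0],
    [[0, 0, 0], [0, 0, 0], 0],
    [[0, 0, 0], [0, 0, 0], 0],
    [[0, 0, 0], [0, 0, 0], 0],
    [[0, 0, 0], [0, 0, 0], 0],
    [[0, 0, 0], [0, 0, 0], 0],
    [[0, 0, 0], [0, 0, 0], 0],
  ],
)

```text
t: 11.4
tool_pos: [0.4395, 0.2381, 0.413]
tool_rot: [-1.319, 1.057, 1.033]
contact_force: [0.5, 0.2, -0.5]
opening: -0.0003
```

Run:
```python
from h import *
a=cv2.imread("pics/top4.png");b,_=get_image("top");cv2.imwrite("pics/top5.png",b)
s=np.s_[175:215,250:325]
print("lane diff",cv2.absdiff(a[s],b[s]).max(),"median",np.median(cv2.absdiff(a[s],b[s])))
o=get_obs();print(o["t"],o["contact_force"].round(1))
finish_job()
```

```text
lane diff 7 median 1.0
11.45 [-0.1 -0.1  0.5]
the job is handed in; nothing more can be done
```

All four new vials rolled into the right lane and were at rest when I handed the job in, at about 11.5 s. I made no contact with any vial.

- **Gate:** I pressed the right-hand paddle down with the closed fingertips to its hard stop. The depth picture then gave the gate angle as 0.32 rad, which is fully over.
- **Stop lever:** Only after that check did I press the stop paddle to its hard stop. I then lifted the arm clear.
- **Last checks:** The pictures showed four vials in the right lane and an empty infeed. All three old vials, the bottle, the jars, the label roll and the blue look-alike looked unmoved by eye. Two top views about 0.8 s apart showed no motion in the right lane.
- **Forces:** The highest reading I saw was about 33 N at the wrist, with the right paddle on its stop. About 19 N of that was sideways; I took it as friction on the paddle and did not check it separately. The tool force was back near zero at the end.
- **Disagreements:** The top and wrist cameras differed by 4–6 mm on the paddle positions, so I aimed between them. The top camera's depth also read the stop paddle about 13 mm low, but the wrist camera's depth and the contact height agreed with the given 163 mm.

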